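# Set the light pad and peel the top tray off the sticky stack for inspection

## Task

Swing the black-knobbed dimmer lever of the light pad until it points at the green index and leave it there. Then take the blue top tray by its upright corner tab and peel it off the sticky stack by that corner: raise the tab corner clearly while the opposite corner still sits in the tray below, so that the rest of the stack stays standing where it is. Finish while still holding the blue tray level and still, about 15 cm above the middle of the white glowing field and touching nothing else; leave the other things on the bench alone.

Things in the scene. Friction and masses are not known exactly. Their poses are not given: they have to be found in the camera images.
- light_pad: grey inspection light pad fixed to the bench, 210 x 120 x 18 mm; origin under its centre, x along the 210 mm length from the lever end (-x) to the white light field (+x), z up
- light_pad_glow (a point): middle of the white light field (86 x 100 mm), at its surface, 21 mm above the bench; pad frame x=+52 mm
- lever_pivot (a point): pivot of the dimmer lever (vertical axis) on the pad's top face, 18 mm above the bench; pad frame x=-25 mm; its axes are the pad's
- dimmer_lever (a joint): angle of the dimmer lever about the vertical pivot, 0 to 1.57 rad; at 0 the lever points from the pivot along 135 degrees in the pad frame (halfway between -x and +y), growing turns it counter-clockwise seen from above (through -x at 0.785 towards -y). It stays where it is left; about 1 N at the knob moves it
- lever_knob (a point): top centre of the lever's upright black round knob, 14 mm thick, 69 mm above the bench; the knob reaches from 36 to 69 mm above the bench and stands 46 mm from the pivot; x axis points from the pivot outward along the lever
- green_index (a joint): angle at which the green index mark stands, counted exactly like dimmer_lever: the commanded lever angle
- index_mark (a point): centre of the green index mark (13 x 5 mm, flat) 71.5 mm from the pivot; x axis points from the pivot outward through the mark
- top_tray: blue formed tray, 130 x 102 x 31.5 mm plus tab, 50 g, nested on top; origin under its centre at the soles of its four feet (9 mm high, at x=+-36, y=+-24 mm), x along the 130 mm side. Four sprung rubber noses press on its rim's edge (about 1 N of hold each, over 5 mm of rise): level it takes some 5 N to pull, peeled by the tab less; it tilts freely 0.15 to 0.2 rad about the far corner
- tray_tab (a point): top centre of the blue tray's upright pull tab, at tray x=-56, y=+42, z=+64 mm: a tongue 8 mm thick, 24 mm wide, standing 32.5 mm high on the rim's corner (rim top at tray z=31.5 mm). Its broad faces look along the tray's diagonal (135 degrees in the tray frame): close the fingers along it, one outside the corner, one over the inside
- tray_middle (a point): middle of the blue tray's floor, 10 mm above its origin
- tray_tab_foot (a point): underside of the blue tray's foot at the tab corner (tray x=-36, y=+24 mm)
- tray_far_foot (a point): underside of the blue tray's foot at the corner opposite the tab (tray x=+36, y=-24 mm)
- tray_stack: rest of the stack, one loose body of about 900 g: three bare metal trays of the same shape on a grey carrier plate 170 x 145 mm with four upright spring fingers (to 78 mm above the bench, 18 mm wide, outside the middle of each side); origin under its centre on the bench, axes as the blue tray's at the start; the blue tray's feet stand 40.5 mm above the bench on it
- stack_tab_foot (a point): spot on the stack where the tab corner's foot stands at the start; z up from the stack
- stack_far_foot (a point): spot on the stack where the opposite corner's foot stands at the start; z up from the stack
- beaker: clear plastic beaker, 55 mm wide, 70 mm tall, bystander; origin under its centre
- brass_weight: brass weight with a knob, 32 x 32 x 42 mm, bystander; origin under its centre
- petri_dish: clear round dish, 87 mm wide, 13 mm high, bystander; origin under its centre

How it is judged:
By the outcome, as a careful person would: the job done as asked, in the order asked, and still so for the second after the job is handed in, while the arm keeps its last pose, push and grip.
It also fails if it takes over 51 s, if anything falls off the work surface, if the arm or the gripper's body presses on something with over 40 N, if the wrist force passes 120 N, or if a joint passes its speed limit or range.

## Robot

A 6-joint arm with a two-finger parallel gripper is mounted at the origin on a cart in front of the work surface, level with it; the furniture and walls round the work are solid. World frame = base frame: x ahead of the robot, y to its left, z up, the work surface at z = 0. Lengths are in m, angles in rad, forces in N, time in s.
With the tool pointing down it reaches from about 0.3 to 0.775 m from the base axis. Payload 14.6 kg.
Tool frame: the origin (TCP) lies at the very end of the fingers, on their centre line; the grasp point (between the pads) lies 19 mm behind it; z points along the fingers, y is the line along which they close (so a half turn about z gives the same grasp; the last joint's range is limited). The gripper opens to 94 mm and grips with 3 to 60 N. Pads are 16 mm wide; open, the fingers measure 119 mm over their backs; the gripper's body (75 mm by 177 mm) begins 78 mm behind the grasp point.
Start: joints at [-1.41, 0.3, 1.521, -0, 1.321, -0.067], TCP at [0.124, -0.536, 0.205] pointing down, gripper open.
Joint ranges: [-3.03, 3.03], [-0.79, 2.21], [0.23, 2.52], [-1.04, 4.18], [0, 3.07], [-2.55, 2.55]. Speed limits (rad/s): [2.22, 2.22, 2.57, 3.14, 3.14, 3.14].

## Interface

Orientations are given as [roll, pitch, yaw] about the fixed x, y, z axes, in that order (R = Rz(yaw) Ry(pitch) Rx(roll)).
In Python, from station import * gives the robot as it stands.
- The arm moves only by the tool jog_arm, never from a script. Its argument "rows" is a list of rows, each a list of 3 entries, a list of its own where there are three numbers: the shift along the tool's x, y, z in m, then the turn about the tool's z in degrees, then the finger opening in m, from 0 to 0.094. A call has 1 to 12 rows; each row shifts and turns the commanded pose from where the row before left it, along the tool's axes as they then stand; what a row does not reach is not made up. A row lasts 1/12 s, in which the tool goes at most 41.7 mm and 7.16 degrees, less where a joint would pass 70% of its speed; a pose out of reach is approached as far as the arm can. A call is refused whole if a number of a shift passes 0.0417 or a number of a turn 7.16, either way. A call with a gripper value outside its range is refused whole. The fingers move at their own pace and stop on an object; "squeeze" is the grip in N (left out, the last holds). Time passes only in rows, so rows that do not move let the fingers close. It gives the time, the measured TCP pose, the force, the opening and the grip force at its end, in the units of the state.
- get_obs(): the state, without advancing time (a new reading comes with each control period).
- camera(name): name is "side" or "top"; returns a dict with "image" (480x640x3 uint8, red, green, blue), "range_z" (480x640 float32, m along the optical axis (not along the pixel's ray), 0 where there is no reading), "K" (3x3 intrinsics, pixels), "world_from_camera" (4x4, takes a point from camera to world coordinates). Camera axes: x right, y up, looking along -z (the intrinsics and any distortion apply to the point x, -y, -z); pixel columns grow to the right and rows downward; lengths in m; the calibration is good to about 2 mm. A picture is of the moment at which its call begins.
- hand_in(): hands the job in; it is judged then, once.
Trained networks look in a picture, given as the dict that the camera call returned (one of the last four; its "shot" number tells which), for a name from the list of things; names that differ only in an ending like _2 or _b are one class to them, and where a whole thing is asked for, a point or a joint stands for the part that bears it (a point fixed in the world has none). Each returns a list of dicts, best first, with "p" (0 to 1); they miss things now and then, are a little off and sometimes report something else, mostly with a low value. They report only what shows in the picture. A call takes as long as a camera call.
- search_frame(label, picture): "at" ([column, row] as shares, 0 to 1, of the picture: columns of its width, rows of its height, amid what is visible of it).
- spot_point(label, picture): "at" ([column, row] as shares, 0 to 1, of the picture: columns of its width, rows of its height: a listed point, or the origin of a listed thing).
The state is a dict: "time_s": time; "qpos": joint angles; "joint_vel": joint speeds; "tau": joint torques, N m; "ee_pos": TCP position; "eef_rot": TCP orientation; "force": force on the tool from outside, world axes, zero at the start; "moment": the same for the moment, N m; "grip_width": finger opening in m; "grip_force": force on a finger pad.
Only numpy, scipy, OpenCV 4.12 (cv2) and the standard library are available. Lean on these libraries where they do the work, as an engineer would, in place of code of your own. Each camera call takes 0.05 s, during which the arm holds its last target. There are 200 camera calls.

## Working session

There is one attempt and no reset: what is moved stays moved. The work goes in short steps, Python scripts to look and compute and a tool call to move; the robot and the scene stay as the last step left them, time stands still between calls to the robot, and variables do not carry over. Pictures are saved under pics/ and viewed, at most 10 in all, crops included, and the job is handed in when it is done.

Besides the shell and the picture viewer there is one more tool, called after "Call:" as name([rows], argument=value, ...), one row to a line, values as JSON. jog_arm: Moves the arm, as the interface text tells. Its arguments: {"type":"object","properties":{"rows":{"type":"array","items":{"type":"array"}},"squeeze":{"type":"number"}},"required":["rows"]}

```bash
mkdir -p pics
cat > h.py <<'E'
from station import *
import numpy as np, cv2
def ray(p,at):
    K=p["K"];T=np.array(p["world_from_camera"]);u,v=at[0]*640,at[1]*480
    d=T[:3,:3]@np.array([(u-K[0][2])/K[0][0],-(v-K[1][2])/K[1][1],-1]);return T[:3,3],d
def atz(p,at,z):
    o,d=ray(p,at);return o+d*(z-o[2])/d[2]
def tri(a,ata,b,atb):
    o1,d1=ray(a,ata);o2,d2=ray(b,atb);d1/=np.linalg.norm(d1);d2/=np.linalg.norm(d2)
    s=np.linalg.lstsq(np.c_[d1,-d2],o2-o1,rcond=None)[0]
    p,q=o1+s[0]*d1,o2+s[1]*d2;return (p+q)/2,np.linalg.norm(p-q)
def depth(p,at):
    u,v=int(at[0]*640),int(at[1]*480);o,d=ray(p,at);return o+d*p["range_z"][v,u]
E
cat > a.py <<'E'
from h import *
np.set_printoptions(precision=4,suppress=True)
t=camera("top");s=camera("side")
for n,p in(("top",t),("side",s)):
    cv2.imwrite(f"pics/{n}0.png",p["image"][:,:,::-1]);print(n,np.array(p["world_from_camera"])[:3,3], [k for k in p])
for l in ["light_pad","light_pad_glow","lever_pivot","lever_knob","index_mark","top_tray","tray_tab","tray_middle","tray_tab_foot","tray_far_foot","beaker","brass_weight","petri_dish"]:
    A=spot_point(l,t);B=spot_point(l,s)
    print(l,[(np.round(a["at"],3).tolist(),round(a["p"],2)) for a in A[:2]],[(np.round(a["at"],3).tolist(),round(a["p"],2)) for a in B[:2]])
    if A and B: print("   ",*tri(t,A[0]["at"],s,B[0]["at"]))
print(get_obs())
E
python3 a.py
```

```text
top [0.5122 0.1351 1.1437] ['image', 'range_z', 'K', 'world_from_camera', 'shot']
side [ 0.3204 -0.5318  0.7244] ['image', 'range_z', 'K', 'world_from_camera', 'shot']
light_pad [([0.46, 0.527], 0.59)] [([0.443, 0.527], 0.56), ([0.347, 0.411], 0.2)]
    [0.5708 0.1962 0.0039] 0.004943557049657086
light_pad_glow [([0.46, 0.473], 0.98)] [([0.478, 0.507], 0.58), ([0.376, 0.418], 0.37)]
    [0.628  0.1953 0.0158] 0.006201511726468872
lever_pivot [([0.459, 0.544], 0.81)] [([0.423, 0.523], 0.8)]
    [0.5463 0.1984 0.018 ] 0.01524690300283211
lever_knob [([0.432, 0.586], 0.72)] [([0.395, 0.478], 0.46)]
    [0.5103 0.231  0.068 ] 0.0005713485059847224
index_mark [([0.347, 0.538], 0.2)] []
top_tray [([0.334, 0.579], 0.86)] [([0.379, 0.421], 0.59), ([0.454, 0.86], 0.41)]
    [0.5227 0.3684 0.0478] 0.005552559537020972
tray_tab [([0.291, 0.64], 0.89), ([0.335, 0.577], 0.61)] [([0.387, 0.443], 0.6)]
    [ 0.5009  0.43   -0.0203] 0.09566152343390583
tray_middle [([0.331, 0.57], 0.66), ([0.528, 0.348], 0.47)] [([0.38, 0.413], 0.97)]
    [0.5291 0.3715 0.0549] 0.002081631203761603
tray_tab_foot [([
[... 399 characters left out ...]
72, 0.642], 0.54)] [([0.459, 0.858], 0.72), ([0.328, 0.37], 0.26)]
    [ 0.6314  0.6573 -1.5633] 0.2146413101608102
petri_dish [([0.571, 0.454], 0.81)] [([0.548, 0.61], 0.75)]
    [ 0.655   0.0302 -0.0006] 0.009530637375004654
{'time_s': 1.4, 'qpos': array([-1.4096,  0.2999,  1.521 ,  0.    ,  1.3207, -0.0666]), 'joint_vel': array([-0.0004, -0.0007,  0.001 ,  0.0009, -0.0016,  0.0005]), 'tau': array([ -0.0004, -53.1658, -35.2914,   0.0708,   0.0213,  -0.    ]), 'ee_pos': array([ 0.1242, -0.5358,  0.2054]), 'eef_rot': array([-3.1416, -0.    ,  0.2278]), 'force': array([-0.0356, -0.1076,  0.2574]), 'moment': array([-0.028 ,  0.0015,  0.0207]), 'grip_force': 0.0, 'grip_width': 0.09392831085155}
```

```bash
python3 -c "
import cv2
a=cv2.imread('pics/top0.png')[200:340,140:340];cv2.imwrite('pics/topc.png',cv2.resize(a,None,fx=4,fy=4,interpolation=2))
a=cv2.imread('pics/side0.png')[150:290,180:360];cv2.imwrite('pics/sidec.png',cv2.resize(a,None,fx=4,fy=4,interpolation=2))"
```

```text
(no output)
```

View pics/topc.png

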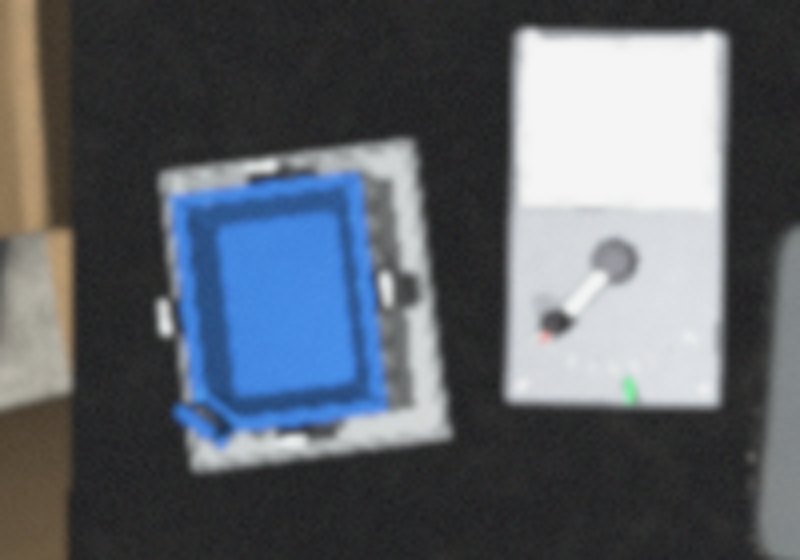

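View pics/sidec.png

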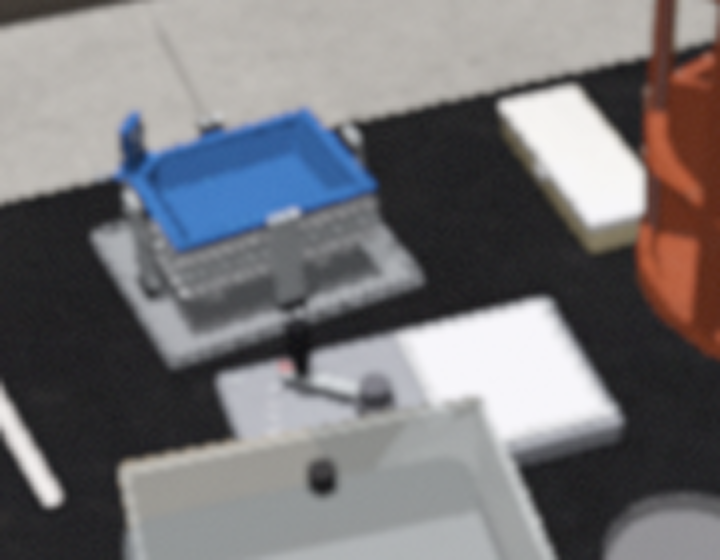

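View pics/top0.png

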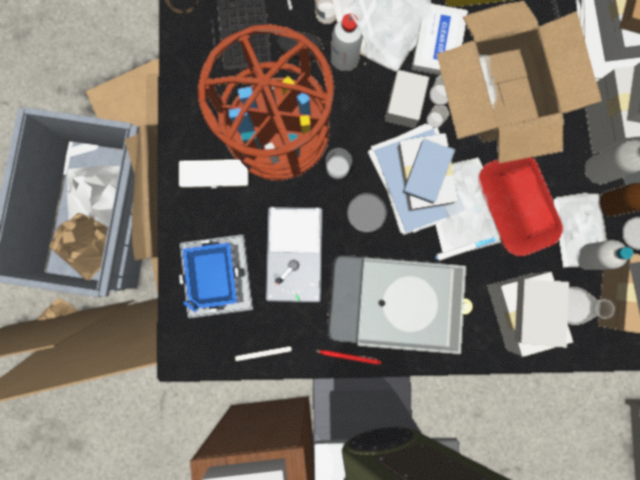

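```bash
cat > b.py <<'E'
from h import *
np.set_printoptions(precision=4,suppress=True)
t=camera("top");s=camera("side")
im=t["image"].astype(int);R,G,B=im[...,0],im[...,1],im[...,2]
S=lambda u,v:(u/640,v/480)
C=lambda u,v:S(u/4+140-.0,v/4+200)
def cen(m):
    v,u=np.nonzero(m);return (u.mean()+.5,v.mean()+.5,len(u))
g=np.zeros(R.shape,bool);g[285:305,270:320]=1
g&=(G-R>40)&(G-B>30);c=cen(g);print("green",c,atz(t,S(*c[:2]),.018))
pad=[atz(t,C(*q),.018) for q in((515,30),(728,32),(720,406),(505,402))];pad=np.array(pad)
print("pad",pad,pad.mean(0),np.linalg.norm(np.diff(pad,axis=0),axis=1))
e=(pad[0]+pad[1]-pad[2]-pad[3]);yaw=np.arctan2(e[1],e[0]);e2=pad[0]+pad[3]-pad[1]-pad[2];print("yaw",yaw,np.arctan2(e2[1],e2[0])-np.pi/2)
print("pivot im",atz(t,C(614,260),.03),"knob",atz(t,C(553,320),.069), "knob tri",tri(t,C(553,320),s,S(180+297/4,150+325/4)))
m=np.zeros(R.shape,np.uint8);m[240:320,170:245]=1
bl=((B-R>50)&(m>0)).astype(np.uint8)
bl2=cv2.morphologyEx(bl,cv2.MORPH_CLOSE,np.ones((5,5)))
cn=max(cv2.findContours(bl2,0,2)[0],key=cv2.contourArea)
mr=cv2.minAreaRect(cn);print(mr,[atz(t,S(*q),.072) for q in cv2.boxPoints(mr)])
print("tab tri",tri(t,C(200,420),s,S(180+132/4,150+115/4)),"top at .1045",atz(t,C(200,420),.1045))
tr=np.array([atz(t,C(*q),.072) for q in((172,197),(360,172),(388,410))]);print("tray corners",tr,np.linalg.norm(np.diff(tr,axis=0),axis=1),"mid",(tr[0]+tr[2])/2,"yaw",np.arctan2(*(tr[1]-tr[2])[1::-1]),np.arctan2(*(tr[0]-tr[1])[1::-1])-np.pi/2)
# height map
v,u=np.mgrid[0:480,0:640];z=t["range_z"];K=t["K"];T=np.array(t["world_from_camera"])
P=np.stack([(u-K[0][2])/K[0][0]*z,-(v-K[1][2])/K[1][1]*z,-z],-1)@T[:3,:3].T+T[:3,3]
P=P[z>0]
for x in np.arange(.15,.95,.1):
  print(round(x,2),[round(float(np.percentile(q,99)),2) if len(q:=P[(abs(P[:,0]-x)<.05)&(abs(P[:,1]-y)<.05)][:,2]) else None for y in np.arange(-.55,.56,.1)])
E
python3 b.py
```

```text
green (np.float64(297.43333333333334), np.float64(297.8333333333333), 15) [0.4723 0.1898 0.018 ]
pad [[0.6762 0.2508 0.018 ]
 [0.6724 0.1308 0.018 ]
 [0.4631 0.1398 0.018 ]
 [0.468  0.2591 0.018 ]] [0.5699 0.1951 0.018 ] [0.1201 0.2095 0.1194]
yaw -0.04178271848490508 -0.03624160067032589
pivot im [0.5451 0.1966 0.03  ] knob [0.5128 0.2274 0.069 ] knob tri (array([0.5125, 0.2279, 0.0651]), np.float64(0.000622075270140301))
((207.16575622558594, 276.82464599609375), (65.63735961914062, 53.75564193725586), 83.9909896850586) [array([0.5877, 0.4417, 0.072 ]), array([0.5972, 0.3278, 0.072 ]), array([0.4586, 0.3144, 0.072 ]), array([0.4494, 0.4271, 0.072 ])]
tab tri (array([0.4667, 0.4043, 0.1093]), np.float64(0.001351505731042758)) top at .1045 [0.4658 0.4057 0.1045]
tray corners [[0.5826 0.429  0.072 ]
 [0.5937 0.3289 0.072 ]
 [0.4673 0.315  0.072 ]] [0.1007 0.1271] mid [0.525 0.372 0.072] yaw 0.10927776375579731 0.11072865298202705
0.15 [-0.81, -0.81, -0.81, -0.81, 0.0, -0.25, 0.3, 0.25, -0.81, -0.81, -0.81, -0.81]
0.25 [0.0, 0.0, 0.0, 0.0, 0.47, 0.46, 0.41, 0.26, 0.0, 0.0, 0.0, 0.0]
0.35 [0.1, 0.1, 0.13, 0.13, 0.15, 0.15, 0.15, 0.06, 0.01, 0.01, 0.0, 0.0]
0.45 [0.12, 0.13, 0.13, 0.13, 0.16, 0.16, 0.16, 0.07, 0.02, 0.08, 0.1, 0.0]
0.55 [0.13, 0.15, 0.09, 0.13, 0.15, 0.15, 0.15, 0.06, 0.07, 0.08, 0.08, 0.0]
0.65 [0.13, 0.09, 0.1, 0.1, 0.11, 0.11, 0.01, 0.02, 0.02, 0.01, 0.01, 0.0]
0.75 [0.16, 0.16, 0.1, 0.1, 0.11, 0.11, 0.07, 0.26, 0.27, 0.25, 0.03, 0.0]
0.85 [0.17, 0.15, 0.12, 0.11, 0.11, 0.08, 0.02, 0.28, 0.29, 0.27, 0.0, 0.0]
```

Call:
jog_arm([
  [[0.022,-0.0265,-0.003],0,0.05],
  [[0.022,-0.0265,-0.003],0,0.05],
  [[0.022,-0.0265,-0.003],0,0.05],
  [[0.022,-0.0265,-0.003],0,0.05],
  [[0.022,-0.0265,-0.003],0,0.05],
  [[0.022,-0.0265,-0.003],0,0.05],
  [[0.022,-0.0265,-0.003],0,0.05],
  [[0.022,-0.0265,-0.003],0,0.05],
  [[0.022,-0.0265,0],0,0.05],
  [[0.022,-0.0265,0],0,0.05],
  [[0.022,-0.0265,0],0,0.05],
  [[0.022,-0.0265,0],0,0.05],
])

```text
time_s: 2.5
ee_pos: [0.3099, -0.1648, 0.2297]
eef_rot: [3.141, -0.001, 0.227]
force: [0.6, -0.9, 0.5]
grip_width: 0.0499
grip_force: 0.0
```

Call:
jog_arm([
  [[0.022,-0.0265,0],0,0.05],
  [[0.022,-0.0265,0],0,0.05],
  [[0.022,-0.0265,0],0,0.05],
  [[0.022,-0.0265,0],0,0.05],
  [[0.022,-0.0265,0],0,0.05],
  [[0.022,-0.0265,0],0,0.05],
  [[0.022,-0.0265,0],0,0.05],
  [[0.022,-0.0265,0],0,0.05],
  [[0.022,-0.0265,0],0,0.05],
  [[0.022,-0.0265,0],0,0.05],
  [[0,0,0],0,0.05],
  [[0,0,0],0,0.05],
])

```text
time_s: 3.5
ee_pos: [0.464, 0.1424, 0.2289]
eef_rot: [3.142, 0.001, 0.23]
force: [0.0, -0.3, -0.3]
grip_width: 0.0502
grip_force: 0.0
```

Call:
jog_arm([
  [[0.022,-0.024,0],0,0.05],
  [[0.022,-0.024,0],0,0.05],
  [[0.022,-0.024,0.02],0,0.05],
  [[0,0,0.04],0,0.05],
  [[0,0,0.04],0,0.05],
  [[0,0,0.03],0,0.05],
  [[0,0,0],0,0.05],
])

```text
time_s: 4.08
ee_pos: [0.5092, 0.2244, 0.094]
eef_rot: [3.14, 0.009, 0.227]
force: [-0.6, 0.4, -0.8]
grip_width: 0.0498
grip_force: 0.0
```

```bash
cat > c.py <<'E'
from h import *
import sys
n,cam,u,v,w,hh,f=sys.argv[1],sys.argv[2],*map(int,sys.argv[3:8])
p=camera(cam);a=p["image"][v:v+hh,u:u+w,::-1]
cv2.imwrite(f"pics/{n}.png",cv2.resize(a,None,fx=f,fy=f,interpolation=2))
E
python3 c.py s1 side 200 150 160 120 4
```

```text
(no output)
```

View pics/s1.png

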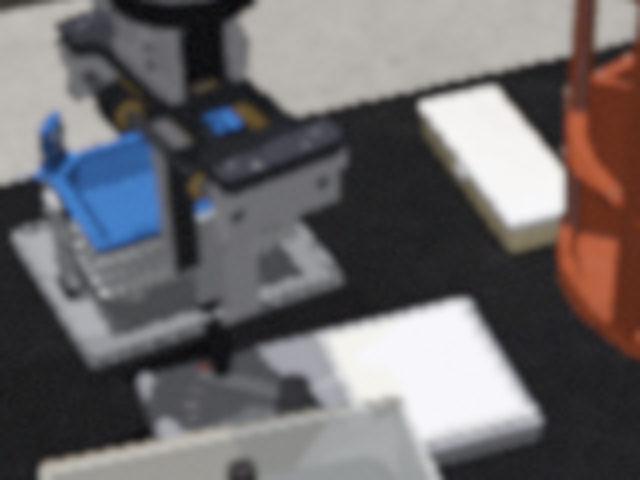

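The fingers straddle the knob (crop px about (215,345)). I'll descend and grip it.

Call:
jog_arm([
  [[0,0,0.02],0,0.05],
  [[0,0,0.02],0,0.05],
  [[0,0,0.008],0,0.05],
  [[0,0,0],0,0.05],
  [[0,0,0],0,0.0],
  [[0,0,0],0,0.0],
  [[0,0,0],0,0.0],
  [[0,0,0],0,0.0],
  [[0,0,0],0,0.0],
], squeeze=8)

```text
time_s: 4.88
ee_pos: [0.5123, 0.2266, 0.0521]
eef_rot: [-3.141, -0.001, 0.228]
force: [-0.5, -0.3, -0.3]
grip_width: 0.0202
grip_force: 0.0
```

Call:
jog_arm([
  [[0,0,0],0,0.0],
  [[0,0,0],0,0.0],
  [[0,0,0],0,0.0],
  [[0,0,0],0,0.0],
])

```text
time_s: 5.22
ee_pos: [0.511, 0.2281, 0.052]
eef_rot: [-3.139, 0.001, 0.228]
force: [-9.9, 11.2, 7.0]
grip_width: 0.0135
grip_force: 8.0
```

Call:
jog_arm([
  [[-0.0053,0.0039,0],0,0.0],
  [[-0.0047,0.0047,0],0,0.0],
  [[-0.0039,0.0053,0],0,0.0],
  [[-0.0032,0.0057,0],0,0.0],
  [[-0.0023,0.0062,0],0,0.0],
  [[-0.0015,0.0064,0],0,0.0],
  [[0,0,0],0,0.0],
  [[0,0,0],0,0.0],
  [[0,0,0],0,0.0],
])

```text
time_s: 5.97
ee_pos: [0.4984, 0.1904, 0.0515]
eef_rot: [3.141, 0.002, 0.228]
force: [-6.4, -0.8, 4.6]
grip_width: 0.0135
grip_force: 8.0
```

Call:
jog_arm([
  [[0,0,0],0,0.04],
  [[0,0,0],0,0.04],
  [[0,0,0],0,0.04],
  [[0,0,0],0,0.04],
  [[0,0,-0.02],0,0.05],
  [[0,0,-0.04],0,0.05],
  [[0,0,-0.04],0,0.05],
  [[-0.01,-0.03,-0.02],0,0.05],
  [[-0.01,-0.03,0],0,0.05],
  [[-0.01,-0.03,0],0,0.05],
])

```text
time_s: 6.8
ee_pos: [0.4494, 0.2723, 0.1731]
eef_rot: [-3.141, -0.003, 0.227]
force: [0.3, 0.9, -0.8]
grip_width: 0.05
grip_force: 0.0
```

Call:
jog_arm([
  [[0,0,0],-6.375,0.05],
  [[0,0,0],-6.375,0.05],
  [[0,0,0],-6.375,0.05],
  [[0,0,0],-6.375,0.05],
  [[0,0,0],-6.375,0.05],
  [[0,0,0],-6.375,0.05],
  [[0,0,0],0,0.05],
  [[0,0,0],0,0.05],
])

```text
time_s: 7.47
ee_pos: [0.4495, 0.2714, 0.1715]
eef_rot: [3.141, -0.0, 0.892]
force: [0.1, 0.8, 0.7]
grip_width: 0.0497
grip_force: 0.0
```

```bash
python3 c.py t2 top 170 230 160 90 5
python3 - <<'E'
from h import *
t=camera("top");s=camera("side")
for l in ("lever_knob","lever_pivot","index_mark","tray_tab"):
    for n,p in(("t",t),("s",s)):
        print(l,n,[(np.round(np.array(a["at"])*[640,480],1),round(a["p"],2)) for a in spot_point(l,p)[:2]])
E
```

```text
lever_knob t [(array([295.5, 283.9]), 0.7)]
lever_knob s [(array([255.9, 242.9]), 0.76)]
lever_pivot t [(array([291.1, 264.3]), 0.89), (array([224. , 262.1]), 0.72)]
lever_pivot s [(array([284.8, 253.5]), 0.71), (array([271.3, 251.1]), 0.67)]
index_mark t []
index_mark s []
tray_tab t [(array([188.1, 303.2]), 0.9)]
tray_tab s [(array([207.6, 177.5]), 0.84), (array([255.8, 205.2]), 0.15)]
```

View pics/t2.png

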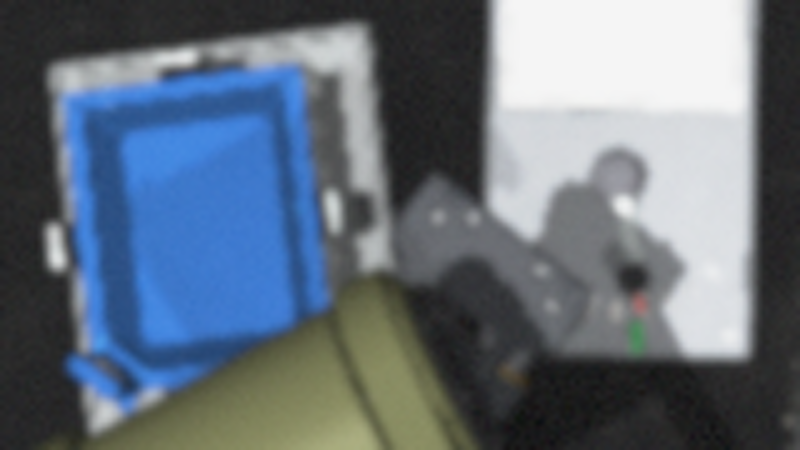

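Run:
```python
from h import *
np.set_printoptions(precision=4,suppress=True)
S=lambda u,v:(u/640,v/480)
pv=np.array([.545,.1963])
G=[];Rr=[];D=[]
for k in range(4):
    t=camera("top");im=t["image"].astype(float)
    R,g,B=[im[...,i] for i in range(3)]
    v,u=np.mgrid[0:480,0:640]+.5
    box=(u>280)&(u<312)&(v>278)&(v<304)
    def c(w):
        w=np.clip(w,0,None)*box;return np.array([(w*u).sum(),(w*v).sum()])/w.sum()
    G.append(c(g-np.maximum(R,B)-15));Rr.append(c(R-np.maximum(g,B)-15));D.append(c((75-im.max(-1))*(v<290)*(abs(u-296)<5)*(v>281)))
for n,X,zs in(("green",G,[.018]),("red",Rr,[.022,.03,.04]),("knob",D,[.06,.069])):
    m=np.mean(X,0);print(n,m,np.std(X,0))
    for z in zs:
        w=atz(t,S(*m),z)[:2]-pv;print(z,w,np.hypot(*w),np.degrees(np.arctan2(w[1],w[0]))%360)
```

```text
green [297.4197 297.5133] [0.0101 0.0115]
0.018 [-0.072  -0.0065] 0.07224234313268867 185.14191689640404
red [298.0251 290.8429] [0.0071 0.0151]
0.022 [-0.0572 -0.0083] 0.057747485137891554 188.24141990288163
0.03 [-0.057  -0.0087] 0.05763145083905604 188.63777681959814
0.04 [-0.0568 -0.0091] 0.057490303805953595 189.13544161894038
knob [296.517  285.6253] [0.0138 0.025 ]
0.06 [-0.0451 -0.007 ] 0.04567690278566789 188.8714536445069
0.069 [-0.045  -0.0075] 0.04564783466791909 189.4493930797374
```

Call:
jog_arm([
  [[-0.011,0.03,0],0,0.05],
  [[-0.011,0.03,0],0,0.05],
  [[-0.0105,0.0292,0.01],0,0.05],
  [[0,0,0.035],0,0.05],
  [[0,0,0.035],0,0.05],
  [[0,0,0.03],0,0.05],
  [[0,0,0.009],0,0.05],
  [[0,0,0],0,0.03],
  [[0,0,0],0,0.02],
])

```text
time_s: 8.97
ee_pos: [0.4993, 0.1905, 0.0536]
eef_rot: [3.141, -0.001, 0.896]
force: [0.1, 0.1, 1.0]
grip_width: 0.0402
grip_force: 0.0
```

Call:
jog_arm([
  [[0,0,0],0,0.0],
  [[0,0,0],0,0.0],
  [[0,0,0],0,0.0],
  [[0,0,0],0,0.0],
  [[0,0,0],0,0.0],
])

```text
time_s: 9.38
ee_pos: [0.4991, 0.1903, 0.0533]
eef_rot: [3.141, -0.001, 0.895]
force: [-1.2, 0.5, 5.6]
grip_width: 0.0135
grip_force: 8.0
```

Call:
jog_arm([
  [[0.0012,-0.001,0],0,0.0],
  [[0.0012,-0.001,0],0,0.0],
  [[0,0,0],0,0.0],
  [[0,0,0],0,0.0],
  [[0,0,0],0,0.0],
])

```text
time_s: 9.8
ee_pos: [0.4989, 0.1934, 0.0532]
eef_rot: [3.141, -0.001, 0.895]
force: [-2.0, -1.3, 7.3]
grip_width: 0.0139
grip_force: 8.0
```

Call:
jog_arm([
  [[0,0,0],0,0.04],
  [[0,0,0],0,0.04],
  [[0,0,0],0,0.04],
  [[0,0,0],0,0.04],
  [[0,0,-0.02],0,0.05],
  [[0,0,-0.04],0,0.05],
  [[0,0,-0.04],0,0.05],
  [[0.011,-0.03,-0.02],0,0.05],
  [[0.011,-0.03,0],0,0.05],
  [[0.011,-0.03,0],0,0.05],
  [[0,0,0],0,0.05],
])

```text
time_s: 10.72
ee_pos: [0.4469, 0.2787, 0.1728]
eef_rot: [-3.141, -0.001, 0.898]
force: [-0.1, -0.7, -0.6]
grip_width: 0.05
grip_force: 0.0
```

```bash
cat > d.py <<'E'
from h import *
np.set_printoptions(precision=4,suppress=True)
S=lambda u,v:(u/640,v/480)
pv=np.array([.545,.1963])
t=camera("top");im=t["image"].astype(float)
R,g,B=[im[...,i] for i in range(3)]
v,u=np.mgrid[0:480,0:640]+.5
box=(u>280)&(u<312)&(v>278)&(v<304)
def c(w):
    w=np.clip(w,0,None)*box;return np.array([(w*u).sum(),(w*v).sum()])/w.sum()
for n,m,z in(("green",c(g-np.maximum(R,B)-15),.018),("red",c(R-np.maximum(g,B)-15),.025),("knob",c((75-im.max(-1))*(v<290)*(abs(u-296)<5)*(v>281)),.065)):
    w=atz(t,S(*m),z)[:2]-pv;print(n,m,w,np.hypot(*w),np.degrees(np.arctan2(w[1],w[0]))%360)
# tab: bluish high points from depth
s=camera("side")
for p in(t,s):
    z=p["range_z"];K=p["K"];T=np.array(p["world_from_camera"]);i=p["image"].astype(int)
    P=np.stack([(u-K[0][2])/K[0][0]*z,-(v-K[1][2])/K[1][1]*z,-z],-1)@T[:3,:3].T+T[:3,3]
    m=(i[...,2]-i[...,0]>40)&(z>0)&(P[...,2]>.085)&(P[...,2]<.12)&(abs(P[...,0]-.467)<.04)&(abs(P[...,1]-.405)<.04)
    print(m.sum(),P[m].mean(0),P[m].min(0),P[m].max(0))
E
python3 d.py
```

```text
green [297.4071 297.6   ] [-0.0721 -0.0064] 0.072429626266351 185.1037023514446
red [296.4766 290.7109] [-0.0567 -0.005 ] 0.05693861108180649 185.04053783347834
knob [295.2396 285.8756] [-0.0455 -0.0046] 0.04577161715784334 185.71847842275332
63 [0.4651 0.4078 0.1004] [0.4555 0.3985 0.0852] [0.4731 0.4199 0.1066]
29 [0.4645 0.4049 0.0983] [0.4584 0.3968 0.0861] [0.4726 0.4184 0.1037]
```

Call:
jog_arm([
  [[0.0279,-0.0165,0],0,0.05],
  [[0.0279,-0.0165,0],0,0.05],
  [[0.0279,-0.0165,0],0,0.05],
  [[0.0279,-0.0165,0],0,0.05],
  [[0,0,0],0,0.05],
  [[0,0,0.02],0,0.05],
  [[0,0,0],0,0.05],
  [[0,0,0],0,0.05],
])

```text
time_s: 11.48
ee_pos: [0.4675, 0.4024, 0.1516]
eef_rot: [-3.141, 0.002, 0.894]
force: [-0.1, 0.2, 0.0]
grip_width: 0.0497
grip_force: 0.0
```

```bash
python3 c.py s3 side 170 120 120 100 6
```

```text
(no output)
```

View pics/s3.png

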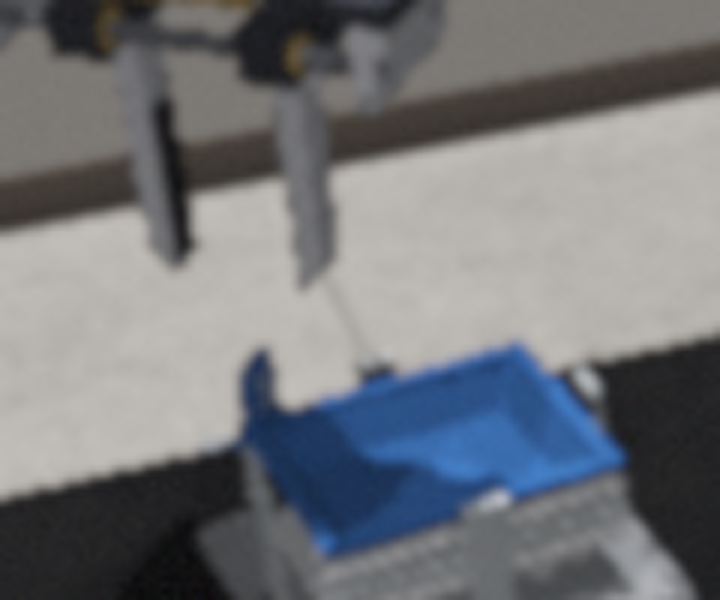

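Call:
jog_arm([
  [[0.002,-0.0045,0.025],0,0.05],
  [[0,0,0.025],0,0.04],
  [[0,0,0.015],0,0.03],
  [[0,0,0.0075],0,0.02],
  [[0,0,0],0,0.018],
  [[0,0,0],0,0.018],
  [[0,0,0],0,0.016],
  [[0,0,0],0,0.016],
], squeeze=3)

```text
time_s: 12.2
ee_pos: [0.4656, 0.4083, 0.0814]
eef_rot: [3.141, -0.002, 0.895]
force: [0.3, -0.1, 0.4]
grip_width: 0.0161
grip_force: 0.0
```

```bash
python3 c.py s4 side 170 120 120 100 6;python3 -c "
from h import *
o=get_obs();print(o['ee_pos'],o['force'],o['moment'],o['grip_width'])"
```

```text
[0.46550417 0.40831187 0.08116649] [-0.03627147 -0.17413481  0.34384423] [-0.07025983  0.04033513  0.02187269] 0.016228336200659867
```

View pics/s4.png

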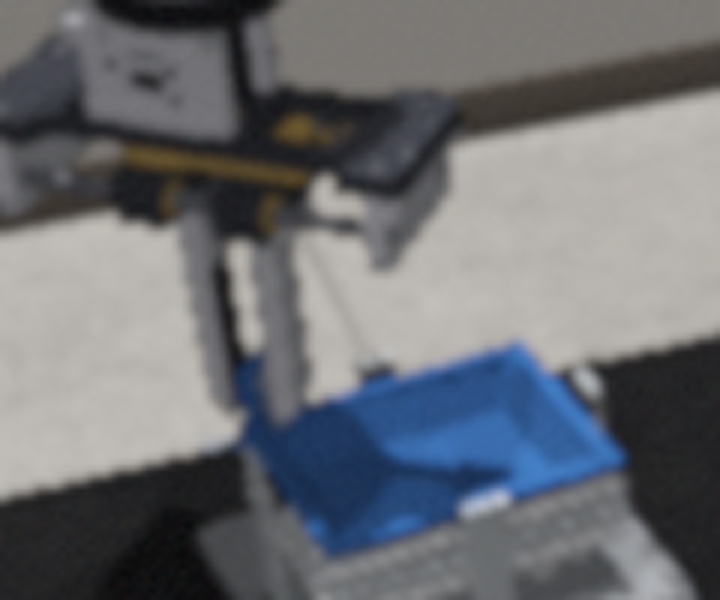

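The fingers straddle the tab, which shows between them at crop px (250,385), with no contact. I'll close gently.

Call:
jog_arm([
  [[0,0,0.001],0,0.0],
  [[0,0,0],0,0.0],
  [[0,0,0],0,0.0],
  [[0,0,0],0,0.0],
  [[0,0,0],0,0.0],
], squeeze=3)

```text
time_s: 12.67
ee_pos: [0.4646, 0.4088, 0.0795]
eef_rot: [-3.141, -0.001, 0.896]
force: [-4.8, 3.8, 3.7]
grip_width: 0.0086
grip_force: 3.0
```

Call:
jog_arm([
  [[0,-0.001,0],0,0.0],
  [[0,0,0],0,0.0],
  [[0,0,0],0,0.0],
], squeeze=8)

```text
time_s: 12.92
ee_pos: [0.4644, 0.4089, 0.0794]
eef_rot: [3.142, -0.001, 0.896]
force: [-2.5, 2.1, 5.6]
grip_width: 0.0078
grip_force: 8.0
```

Call:
jog_arm([
  [[0,0.001,-0.002],0,0.0],
  [[0,0.001,-0.002],0,0.0],
  [[0,0.001,-0.002],0,0.0],
  [[0,0.001,-0.002],0,0.0],
  [[0,0,0],0,0.0],
  [[0,0,0],0,0.0],
], squeeze=10)

```text
time_s: 13.42
ee_pos: [0.4672, 0.4062, 0.0871]
eef_rot: [-3.141, 0.0, 0.895]
force: [-3.9, 1.8, 1.4]
grip_width: 0.0087
grip_force: 10.2
```

```bash
python3 c.py s5 side 170 120 120 100 6;python3 -c "
from h import *
o=get_obs();print(o['ee_pos'],o['force'],o['moment'],o['grip_width'])"
```

```text
[0.46717678 0.40620595 0.08713   ] [-4.30238737  2.19043619  1.76350667] [0.52366714 1.04197436 0.01695139] 0.00884368110908411
```

View pics/s5.png

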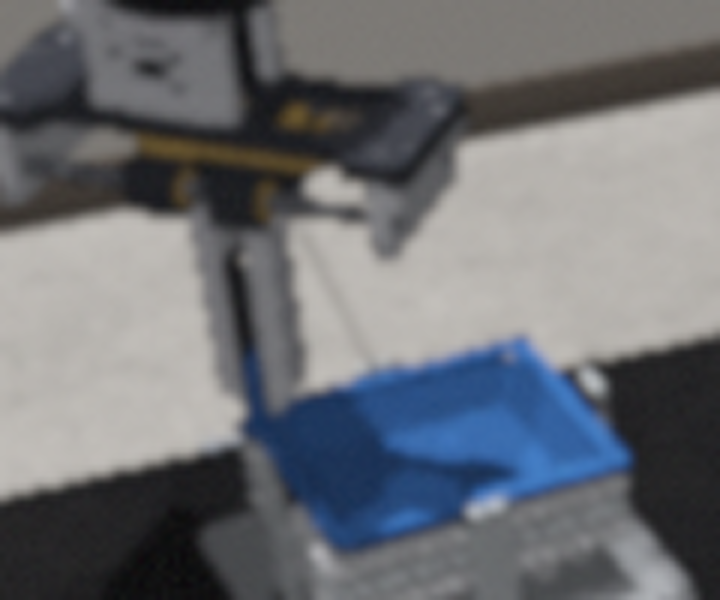

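Call:
jog_arm([
  [[0,0.0003,-0.002],0,0.0],
  [[0,0.0005,-0.002],0,0.0],
  [[0,0.0005,-0.002],0,0.0],
  [[0,0.0005,-0.002],0,0.0],
  [[0,0,0],0,0.0],
  [[0,0,0],0,0.0],
])

```text
time_s: 13.97
ee_pos: [0.4692, 0.4049, 0.0952]
eef_rot: [3.141, -0.0, 0.895]
force: [-0.4, 1.2, -0.5]
grip_width: 0.0078
grip_force: 10.0
```

```bash
python3 c.py s6 side 170 120 120 100 6;python3 -c "
from h import *
o=get_obs();print(o['ee_pos'],o['force'],o['moment'],o['grip_width'])"
```

```text
[0.46900993 0.40494041 0.0950413 ] [-0.5010186   0.74900579 -0.10964976] [-0.03454743 -0.01712266  0.03536972] 0.008203332168362462
```

View pics/s6.png

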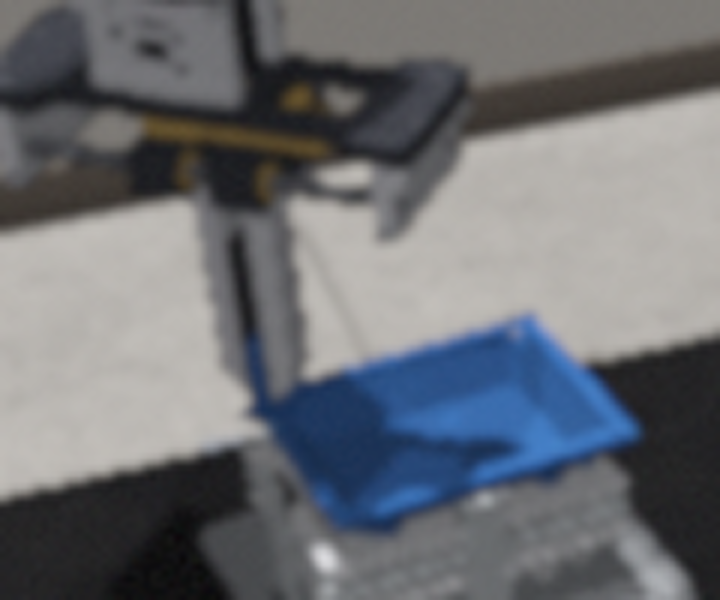

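The tray came off nearly level (grip 7.8 mm, no tilt), so the peel wasn't clear. I'll reseat it and redo the peel with a much lighter grip, so the tab can pivot.

Call:
jog_arm([
  [[0,0,0],0,0.0],
  [[0,-0.0015,0.003],0,0.0],
  [[0,-0.0015,0.003],0,0.0],
  [[0,-0.0015,0.003],0,0.0],
  [[0,-0.0015,0.003],0,0.0],
  [[0,0,0.002],0,0.0],
  [[0,0,0],0,0.0],
  [[0,0,0],0,0.0],
], squeeze=25)

```text
time_s: 14.68
ee_pos: [0.4648, 0.4095, 0.0819]
eef_rot: [3.141, -0.003, 0.896]
force: [1.9, 0.8, 6.1]
grip_width: 0.0085
grip_force: 25.1
```

Call:
jog_arm([
  [[0,0,0.001],0,0.0],
  [[0,0,0.001],0,0.0],
  [[0,0,0],0,0.0],
  [[0,0,0],0,0.0],
])

```text
time_s: 15.02
ee_pos: [0.4645, 0.4095, 0.0796]
eef_rot: [3.141, -0.002, 0.896]
force: [0.7, 0.7, 6.0]
grip_width: 0.0087
grip_force: 25.5
```

```bash
python3 c.py s7 side 170 120 120 100 6;python3 -c "
from h import *
o=get_obs();print(o['ee_pos'],o['force'],o['moment'],o['grip_width'])"
```

```text
[0.46446996 0.40944063 0.07958647] [-0.07687572  1.36466463  6.65015772] [-0.0863852  -0.60669141  0.09651067] 0.008157300385764484
```

View pics/s7.png

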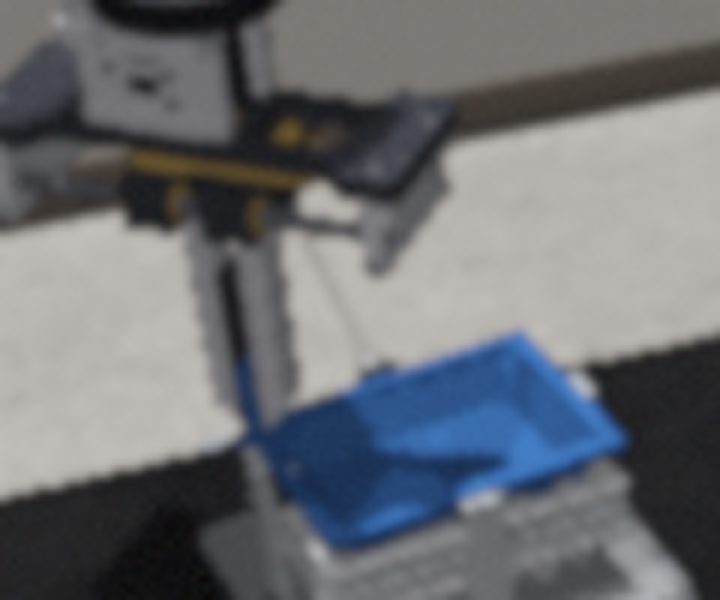

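The far corner (crop px (628,440)) sits about 20 crop px higher than when seated, so only the tab side is down. I'll release the tab and press the tray floor gently. The 10 pictures are used up, so from here I'll work from numbers.

Call:
jog_arm([
  [[0,0,0],0,0.03],
  [[0,0,0],0,0.03],
  [[0,0,0],0,0.03],
  [[0,0,-0.02],0,0.03],
  [[0,0,-0.03],0,0.03],
  [[0,0,-0.01],0,0.02],
  [[0.0034,0.028,0],0,0.0],
  [[0.0034,0.028,0],0,0.0],
  [[0.0034,0.028,0],0,0.0],
  [[0,0,0],0,0.0],
  [[0,0,0],0,0.0],
], squeeze=10)

```text
time_s: 15.98
ee_pos: [0.5366, 0.3634, 0.138]
eef_rot: [-3.141, 0.001, 0.893]
force: [-0.7, -0.8, -0.6]
grip_width: 0.0006
grip_force: 0.0
```

Call:
jog_arm([
  [[0,0,0.03],0,0.0],
  [[0,0,0.03],0,0.0],
  [[0,0,0.01],0,0.0],
  [[0,0,0.005],0,0.0],
  [[0,0,0],0,0.0],
  [[0,0,0],0,0.0],
  [[0,0,0],0,0.0],
])

```text
time_s: 16.57
ee_pos: [0.5366, 0.3649, 0.0657]
eef_rot: [3.141, -0.002, 0.896]
force: [-0.2, 0.0, -0.3]
grip_width: 0.0005
grip_force: 0.0
```

Call:
jog_arm([
  [[0,0,0.004],0,0.0],
  [[0,0,0.004],0,0.0],
  [[0,0,0.003],0,0.0],
  [[0,0,0],0,0.0],
  [[0,0,0],0,0.0],
])

```text
time_s: 16.98
ee_pos: [0.5371, 0.3648, 0.0566]
eef_rot: [3.14, -0.004, 0.895]
force: [-8.2, -5.9, 28.1]
grip_width: 0.0004
grip_force: 14.1
```

Call:
jog_arm([
  [[0,0,0.002],0,0.0],
  [[0,0,0.002],0,0.0],
  [[0,0,0],0,0.0],
  [[0,0,0],0,0.0],
])

```text
time_s: 17.32
ee_pos: [0.5377, 0.3651, 0.0561]
eef_rot: [3.139, -0.006, 0.895]
force: [-19.4, -13.9, 57.9]
grip_width: 0.0002
grip_force: 28.9
```

Call:
jog_arm([
  [[0,0,-0.005],0,0.0],
  [[0,0,-0.03],0,0.0],
  [[0,0,-0.03],0,0.0],
  [[0,0,-0.03],0,0.0],
  [[-0.03,0,-0.03],0,0.0],
  [[-0.04,0,0],0,0.0],
  [[-0.04,0,0],0,0.0],
  [[-0.04,0,0],0,0.0],
  [[-0.02,0,0],0,0.0],
  [[0,0,0],0,0.0],
  [[0,0,0],0,0.0],
])

```text
time_s: 18.23
ee_pos: [0.4303, 0.2317, 0.1741]
eef_rot: [3.141, -0.001, 0.894]
force: [0.8, 0.3, -0.5]
grip_width: 0.0007
grip_force: 0.0
```

```bash
cat > e.py <<'E'
from h import *
np.set_printoptions(precision=4,suppress=True)
v,u=np.mgrid[0:480,0:640]+.5
for n in("top","side"):
    Z=[];
    for k in range(3):
        p=camera(n);Z.append(p["range_z"])
    z=np.median(Z,0);K=p["K"];T=np.array(p["world_from_camera"]);i=p["image"].astype(int)
    P=np.stack([(u-K[0][2])/K[0][0]*z,-(v-K[1][2])/K[1][1]*z,-z],-1)@T[:3,:3].T+T[:3,3]
    m=(i[...,2]-i[...,0]>45)&(z>0)&(abs(P[...,0]-.525)<.1)&(abs(P[...,1]-.372)<.09)
    Q=P[m];c,s=np.cos(.11),np.sin(.11)
    d=Q-[.525,.372,0];tx=c*d[:,0]+s*d[:,1];ty=-s*d[:,0]+c*d[:,1]
    print(n,m.sum(),"ext",np.percentile(tx,[1,99]),np.percentile(ty,[1,99]))
    f=(abs(tx)<38)&(abs(ty)<27)
    f=(abs(tx)<.038)&(abs(ty)<.027)
    A=np.c_[tx[f],ty[f],np.ones(f.sum())];print(" floor z=ax+by+c",np.linalg.lstsq(A,Q[f,2],rcond=None)[0],f.sum())
    for a,b in((1,1),(1,-1),(-1,-1),(-1,1)):
        r=(abs(tx-a*.057)<.012)&(abs(ty-b*.043)<.012)&(Q[:,2]<.095);print("  rim",a,b,np.percentile(Q[r,2],90) if r.sum() else None)
    w=(z>0)&(abs(P[...,0]-.52)<.12)&(abs(P[...,1]-.37)<.12)&(i.min(-1)>150)
    g=P[w];print(" plate z<.02:",g[g[:,2]<.02].mean(0),len(g[g[:,2]<.02]))
o=get_obs();print(o['ee_pos'],o['time_s'])
E
python3 e.py
```

```text
top 3052 ext [-0.0635  0.0656] [-0.051   0.0504]
 floor z=ax+by+c [ 0.0574 -0.0674  0.0551] 876
  rim 1 1 0.07737754198102662
  rim 1 -1 0.08291776792355052
  rim -1 -1 0.07588730615807929
  rim -1 1 0.07823291357783674
 plate z<.02: [0.5184 0.3373 0.0074] 974
side 1204 ext [-0.0615  0.0647] [-0.0527  0.0485]
 floor z=ax+by+c [ 0.0596 -0.0782  0.0533] 285
  rim 1 1 0.07360515676268796
  rim 1 -1 0.08060080094389815
  rim -1 -1 0.07400356196225095
  rim -1 1 0.06509235798708453
 plate z<.02: [0.5106 0.3381 0.0056] 245
[0.4304 0.2325 0.1731] 18.5333
```

```bash
cat > f.py <<'E'
from h import *
np.set_printoptions(precision=4,suppress=True)
v,u=np.mgrid[0:480,0:640]+.5
def blue(im):
    i=im.astype(int);m=(i[...,2]-i[...,0]>45)&(u>165)&(u<250)&(v>235)&(v<320);return m
def stack(im):
    i=im.astype(int);m=(i.min(-1)>110)&(u>165)&(u<255)&(v>225)&(v<325);return m
t=camera("top");a=cv2.imread("pics/top0.png")[:,:,::-1];b=t["image"]
for n,f in(("blue",blue),("stack",stack)):
    for im in(a,b):
        m=f(im);print(n,m.sum(),u[m].mean(),v[m].mean(),np.percentile(u[m],[1,99]),np.percentile(v[m],[1,99]))
# plate right/top strips registration (unoccluded): phase correlation
for (x0,y0,w,h) in((236,240,24,60),(170,232,70,14)):
    A=cv2.cvtColor(a,7)[y0:y0+h,x0:x0+w].astype(np.float32);B=cv2.cvtColor(b,7)[y0:y0+h,x0:x0+w].astype(np.float32)
    print("shift",cv2.phaseCorrelate(A,B))
s=camera("side")
for p in(t,s):
    z=p["range_z"];K=p["K"];T=np.array(p["world_from_camera"]);i=p["image"].astype(int)
    P=np.stack([(u-K[0][2])/K[0][0]*z,-(v-K[1][2])/K[1][1]*z,-z],-1)@T[:3,:3].T+T[:3,3]
    m=(i[...,2]-i[...,0]>40)&(z>0)&(P[...,2]>.085)&(P[...,2]<.12)&(abs(P[...,0]-.467)<.04)&(abs(P[...,1]-.405)<.04)
    print("tab",m.sum(),P[m].mean(0),P[m].min(0),P[m].max(0))
E
python3 f.py
```

```text
blue 3108 209.48712998712998 276.38577863577865 [184.5 234.5] [244.5 307.5]
blue 3058 209.84565075212558 275.3358404185742 [184.5 235.5] [244.07 306.5 ]
stack 1646 224.36148238153098 277.36634264884566 [180.5 250.5] [236.5 316.5]
stack 1539 221.84762833008446 276.71702404158543 [181.5 250.5] [236.5  316.12]
shift ((-0.01213606975769288, -0.1330629271150343), 0.9079362955358293)
shift ((-0.06887576219534708, 0.40275318896047096), 0.7435026736171158)
tab 59 [0.4665 0.409  0.0994] [0.4578 0.3985 0.0882] [0.4751 0.4204 0.1045]f.py:21: RuntimeWarning: Mean of empty slice.
  print("tab",m.sum(),P[m].mean(0),P[m].min(0),P[m].max(0))
  ret = um.true_divide(
Traceback (most recent call last):
  File "f.py", line 21, in <module>
    print("tab",m.sum(),P[m].mean(0),P[m].min(0),P[m].max(0))
                                     ~~~~~~~~^^^
ValueError: zero-size array to reduction operation minimum which has no identity
```

Call:
jog_arm([
  [[0.0319,-0.0165,0],0,0.04],
  [[0.0319,-0.0165,0],0,0.04],
  [[0.0319,-0.0165,0],0,0.04],
  [[0.0319,-0.0165,0],0,0.04],
  [[0.0319,-0.0165,0],0,0.04],
  [[0,0,0],0,0.04],
  [[0,0,0.03],0,0.04],
  [[0,0,0.03],0,0.03],
  [[0,0,0.03],0,0.03],
  [[0,0,0.003],0,0.025],
  [[0,0,0],0,0.02],
  [[0,0,0],0,0.02],
], squeeze=4)

```text
time_s: 19.63
ee_pos: [0.4661, 0.4084, 0.0821]
eef_rot: [3.141, -0.002, 0.895]
force: [0.5, 0.2, 0.6]
grip_width: 0.0206
grip_force: 0.0
```

Call:
jog_arm([
  [[0,0,0],0,0.0],
  [[0,0,0],0,0.0],
  [[0,0,0],0,0.0],
  [[0,0,0],0,0.0],
])

```text
time_s: 19.97
ee_pos: [0.4656, 0.409, 0.0822]
eef_rot: [-3.141, -0.003, 0.896]
force: [-4.4, 2.7, 6.3]
grip_width: 0.0095
grip_force: 4.0
```

Call:
jog_arm([
  [[0,0,-0.003],0,0.0],
  [[0,0,-0.003],0,0.0],
  [[0,0,-0.003],0,0.0],
  [[0,0,-0.003],0,0.0],
  [[0,0,-0.003],0,0.0],
  [[0,0,0],0,0.0],
], squeeze=8)

```text
time_s: 20.47
ee_pos: [0.4657, 0.4082, 0.0962]
eef_rot: [3.141, -0.001, 0.895]
force: [0.2, -0.3, -0.4]
grip_width: 0.0081
grip_force: 8.0
```

Call:
jog_arm([
  [[0,0,0],0,0.0],
  [[0,0,0],0,0.0],
  [[0,0,0],0,0.0],
], squeeze=25)

```text
time_s: 20.72
ee_pos: [0.4653, 0.408, 0.0952]
eef_rot: [-3.141, 0.0, 0.895]
force: [0.1, 0.5, -0.9]
grip_width: 0.008
grip_force: 25.0
```

```bash
python3 e.py
```

```text
top 2097 ext [-0.0611  0.0661] [-0.0498  0.0504]
 floor z=ax+by+c [ 0.0684 -0.0385  0.0675] 587
  rim 1 1 0.08273658041819565
  rim 1 -1 0.08321766026183974
  rim -1 -1 0.0831171109537608
  rim -1 1 None
 plate z<.02: [0.543  0.3166 0.0081] 751
side 1283 ext [-0.061   0.0651] [-0.0514  0.0471]
 floor z=ax+by+c [-0.0078 -0.0123  0.06  ] 311
  rim 1 1 0.0802137196713309
  rim 1 -1 0.08078513473926474
  rim -1 -1 0.08120239664264672
  rim -1 1 0.08641901663725535
 plate z<.02: [0.5436 0.2976 0.0071] 224
[0.4654 0.4081 0.0954] 21.0167
```

Call:
jog_arm([
  [[0,-0.001,0],0,0.0],
  [[0,-0.001,0],0,0.0],
  [[0,0,0.002],0,0.0],
  [[0,0,0.002],0,0.0],
  [[0,0,0],0,0.0],
  [[0,0,0],0,0.0],
], squeeze=50)

```text
time_s: 21.52
ee_pos: [0.4639, 0.4094, 0.0915]
eef_rot: [-3.142, -0.0, 0.896]
force: [-0.8, -0.0, 2.9]
grip_width: 0.0077
grip_force: 50.0
```

Call:
jog_arm([
  [[0,0,0.0015],0,0.0],
  [[0,0,0.0015],0,0.0],
  [[0,0,0],0,0.0],
  [[0,0,0],0,0.0],
])

```text
time_s: 21.85
ee_pos: [0.4641, 0.41, 0.0909]
eef_rot: [3.141, -0.002, 0.896]
force: [-8.8, -3.1, 22.6]
grip_width: 0.0073
grip_force: 50.1
```

Call:
jog_arm([
  [[0,0,-0.003],0,0.0],
  [[0,0,0],0,0.02],
  [[0,0,0],0,0.02],
  [[0,0,0],0,0.02],
  [[0,0,-0.004],0,0.02],
  [[0,0,0],0,0.02],
], squeeze=3)

```text
time_s: 22.35
ee_pos: [0.4641, 0.4094, 0.0959]
eef_rot: [3.141, -0.0, 0.895]
force: [0.0, -1.4, 0.6]
grip_width: 0.02
grip_force: 0.0
```

```bash
python3 e.py
```

```text
top 2097 ext [-0.0624  0.0647] [-0.0483  0.0525]
 floor z=ax+by+c [ 0.0656 -0.0698  0.064 ] 624
  rim 1 1 0.07935131474770918
  rim 1 -1 0.0798619940059255
  rim -1 -1 0.07965148361483343
  rim -1 1 None
 plate z<.02: [0.547  0.3212 0.0079] 816
side 1289 ext [-0.0622  0.0634] [-0.0499  0.0497]
 floor z=ax+by+c [0.0028 0.0013 0.0564] 306
  rim 1 1 0.07695570726235752
  rim 1 -1 0.07711530219934895
  rim -1 -1 0.07720904650039055
  rim -1 1 0.08602418488538748
 plate z<.02: [0.544  0.2994 0.0068] 242
[0.4639 0.4093 0.0953] 22.65
```

Call:
jog_arm([
  [[0,0,0],0,0.0],
  [[0,0,0],0,0.0],
  [[0,0,0],0,0.0],
  [[0,0.0005,-0.003],0,0.0],
  [[0,0.0005,-0.003],0,0.0],
  [[0,0.0005,-0.003],0,0.0],
  [[0,0.0005,-0.003],0,0.0],
  [[0,0.0005,-0.002],0,0.0],
  [[0,0,0],0,0.0],
  [[0,0,0],0,0.0],
], squeeze=3)

```text
time_s: 23.48
ee_pos: [0.4659, 0.4077, 0.1095]
eef_rot: [3.142, -0.0, 0.895]
force: [0.8, 0.2, -1.8]
grip_width: 0.0077
grip_force: 3.0
```

```bash
python3 e.py
```

```text
top 2170 ext [-0.0608  0.0663] [-0.0502  0.0505]
 floor z=ax+by+c [ 0.0843 -0.0845  0.0776] 609
  rim 1 1 0.09318699836079611
  rim 1 -1 0.09312190756766243
  rim -1 -1 0.09352495742136209
  rim -1 1 None
 plate z<.02: [0.5409 0.3125 0.0082] 693
side 1301 ext [-0.0608  0.0651] [-0.0518  0.0477]
 floor z=ax+by+c [-0.0047 -0.0021  0.0702] 314
  rim 1 1 0.09035977288163347
  rim 1 -1 0.09064843704934603
  rim -1 -1 0.09097583715294126
  rim -1 1 0.09368600314763459
 plate z<.02: [0.5464 0.297  0.0071] 208
[0.4658 0.4077 0.1093] 23.7833
```

Call:
jog_arm([
  [[0,-0.002,0],0,0.0],
  [[0,-0.002,0.003],0,0.0],
  [[0,-0.002,0.003],0,0.0],
  [[0,0,0.003],0,0.0],
  [[0,0,0.003],0,0.0],
  [[0,0,0.002],0,0.0],
  [[0,0,0],0,0.0],
  [[0,0,0],0,0.0],
], squeeze=10)

```text
time_s: 24.45
ee_pos: [0.4611, 0.4114, 0.0952]
eef_rot: [3.142, 0.0, 0.895]
force: [0.2, -0.0, 0.2]
grip_width: 0.008
grip_force: 10.0
```

Call:
jog_arm([
  [[0,0,0.0015],0,0.0],
  [[0,0,0],0,0.0],
  [[0,0,0],0,0.0],
], squeeze=10)

```text
time_s: 24.7
ee_pos: [0.4613, 0.4116, 0.0942]
eef_rot: [3.141, -0.0, 0.895]
force: [-1.1, -0.9, 4.9]
grip_width: 0.0081
grip_force: 10.0
```

```bash
python3 e.py
```

```text
top 2135 ext [-0.0644  0.0629] [-0.0466  0.0544]
 floor z=ax+by+c [-0.0275 -0.0278  0.064 ] 661
  rim 1 1 0.08035990725860986
  rim 1 -1 0.08106489528016754
  rim -1 -1 0.0801262172194086
  rim -1 1 0.07706697772022611
 plate z<.02: [0.5496 0.3233 0.0079] 871
side 1271 ext [-0.0641  0.0622] [-0.0483  0.051 ]
 floor z=ax+by+c [ 0.012  -0.0106  0.0567] 284
  rim 1 1 0.07699992426240373
  rim 1 -1 0.07826577070248628
  rim -1 -1 0.07798028887804437
  rim -1 1 0.08134553552539868
 plate z<.02: [0.5474 0.3028 0.0063] 264
[0.4612 0.4116 0.0941] 25.0
```

Call:
jog_arm([
  [[0,0,-0.0005],0,0.022],
  [[0,0,0],0,0.022],
  [[0,0,0],0,0.022],
])

```text
time_s: 25.25
ee_pos: [0.461, 0.4114, 0.0941]
eef_rot: [-3.141, 0.0, 0.895]
force: [0.3, -0.6, -0.3]
grip_width: 0.0212
grip_force: 0.0
```

```bash
sed -i 's/range(3)/range(2)/' e.py; python3 e.py
```

```text
top 2124 ext [-0.0644  0.0629] [-0.0473  0.0535]
 floor z=ax+by+c [-0.0401 -0.0088  0.0632] 658
  rim 1 1 0.07938786051108038
  rim 1 -1 0.07838232551303004
  rim -1 -1 0.0789792941300014
  rim -1 1 None
 plate z<.02: [0.5496 0.3238 0.0079] 855
side 1287 ext [-0.0641  0.0648] [-0.0488  0.0513]
 floor z=ax+by+c [-0.0067  0.0054  0.056 ] 296
  rim 1 1 0.07611098831961528
  rim 1 -1 0.07653367703588301
  rim -1 -1 0.07703348199456714
  rim -1 1 0.08577027180727952
 plate z<.02: [0.5488 0.303  0.0063] 259
[0.4611 0.4115 0.0942] 25.45
```

Call:
jog_arm([
  [[0,0,-0.025],0,0.022],
  [[0,0,-0.02],0,0.015],
  [[0.004,0.0266,0],0,0.0],
  [[0.004,0.0266,0],0,0.0],
  [[0.004,0.0266,0],0,0.0],
  [[0.004,0.0266,0],0,0.0],
  [[0,0,0.03],0,0.0],
  [[0,0,0.03],0,0.0],
  [[0,0,0.017],0,0.0],
  [[0,0,0],0,0.0],
  [[0,0,0],0,0.0],
], squeeze=10)

```text
time_s: 26.37
ee_pos: [0.554, 0.3574, 0.0623]
eef_rot: [-3.141, 0.001, 0.895]
force: [0.3, -0.4, -0.3]
grip_width: 0.0004
grip_force: 0.0
```

Call:
jog_arm([
  [[0,0,0.002],0,0.0],
  [[0,0,0.0015],0,0.0],
  [[0,0,0],0,0.0],
  [[0,0,0],0,0.0],
])

```text
time_s: 26.7
ee_pos: [0.5544, 0.3577, 0.0598]
eef_rot: [3.141, -0.001, 0.895]
force: [-0.1, 0.3, -0.5]
grip_width: 0.0004
grip_force: 0.0
```

Call:
jog_arm([
  [[0,0,0.002],0,0.0],
  [[0,0,0.002],0,0.0],
  [[0,0,0.001],0,0.0],
  [[0,0,0],0,0.0],
])

```text
time_s: 27.03
ee_pos: [0.5542, 0.3575, 0.0538]
eef_rot: [-3.141, -0.0, 0.895]
force: [0.1, 0.8, 0.8]
grip_width: 0.0004
grip_force: 0.3
```

Call:
jog_arm([
  [[0,0,0.001],0,0.0],
  [[0,0,0.001],0,0.0],
  [[0,0,0],0,0.0],
])

```text
time_s: 27.28
ee_pos: [0.5543, 0.3576, 0.053]
eef_rot: [3.141, -0.001, 0.895]
force: [-3.8, -1.8, 10.3]
grip_width: 0.0007
grip_force: 5.0
```

Call:
jog_arm([
  [[0,0,0.001],0,0.0],
  [[0,0,0.001],0,0.0],
  [[0,0,0.001],0,0.0],
  [[0,0,0],0,0.0],
])

```text
time_s: 27.62
ee_pos: [0.5546, 0.3578, 0.0525]
eef_rot: [3.141, -0.002, 0.896]
force: [-13.5, -6.3, 32.2]
grip_width: 0.0004
grip_force: 15.4
```

```bash
python3 e.py
```

```text
Traceback (most recent call last):
  File "e.py", line 13, in <module>
    print(n,m.sum(),"ext",np.percentile(tx,[1,99]),np.percentile(ty,[1,99]))
                          ~~~~~~~~~~~~~^^^^^^^^^^^
IndexError: index -1 is out of bounds for axis 0 with size 0
```

Call:
jog_arm([
  [[0,0,-0.006],0,0.0],
  [[0,0,-0.03],0,0.0],
  [[0,0,-0.03],0,0.0],
  [[0,0,-0.02],0,0.03],
  [[-0.0035,-0.0266,0],0,0.03],
  [[-0.0035,-0.0266,0],0,0.03],
  [[-0.0035,-0.0266,0],0,0.03],
  [[-0.0035,-0.0266,0],0,0.03],
  [[0,0,0],0,0.03],
  [[0,0,0],0,0.03],
])

```text
time_s: 28.55
ee_pos: [0.4617, 0.4137, 0.135]
eef_rot: [3.141, 0.0, 0.897]
force: [0.5, -0.1, -0.5]
grip_width: 0.0299
grip_force: 0.0
```

```bash
cat >> e.py <<'E'
m=(i[...,2]-i[...,0]>40)&(z>0)&(P[...,2]>.09)&(P[...,2]<.14)&(abs(P[...,0]-.467)<.04)&(abs(P[...,1]-.405)<.04)
print("tab",m.sum(),P[m].mean(0),P[m].max(0))
E
python3 e.py
```

```text
top 2304 ext [-0.0643  0.0632] [-0.0478  0.051 ]
 floor z=ax+by+c [-0.1313  0.1474  0.0594] 788
  rim 1 1 0.0761985564029779
  rim 1 -1 0.07002092322555176
  rim -1 -1 0.07827217576400183
  rim -1 1 0.08270244771009741
 plate z<.02: [0.5478 0.3221 0.008 ] 837
side 1341 ext [-0.063   0.0688] [-0.0491  0.0503]
 floor z=ax+by+c [-0.0633  0.0661  0.0532] 327
  rim 1 1 0.0726812524033279
  rim 1 -1 0.06715432524170062
  rim -1 -1 0.0756372696932454
  rim -1 1 0.08890106180246848
 plate z<.02: [0.5474 0.3008 0.0067] 259
[0.4632 0.4124 0.1348] 28.75
tab 17 [0.4629 0.4    0.1008] [0.4659 0.4036 0.1122]
```

Call:
jog_arm([
  [[-0.0015,0.0028,0.02],0,0.03],
  [[0,0,0.016],0,0.022],
  [[0,0,0],0,0.02],
  [[0,0,0],0,0.016],
  [[0,0,0],0,0.0],
  [[0,0,0],0,0.0],
  [[0,0,0],0,0.0],
  [[0,0,0],0,0.0],
], squeeze=3)

```text
time_s: 29.42
ee_pos: [0.464, 0.4104, 0.0997]
eef_rot: [3.141, -0.001, 0.895]
force: [0.2, -0.0, 0.0]
grip_width: 0.0085
grip_force: 3.0
```

```bash
python3 e.py | grep -v top
```

```text
floor z=ax+by+c [ 0.0462 -0.0305  0.0622] 650
  rim 1 1 0.07719061042111562
  rim 1 -1 0.0739127421947855
  rim -1 -1 0.07950670488586684
  rim -1 1 None
 plate z<.02: [0.5487 0.3229 0.0079] 847
side 1329 ext [-0.064   0.0653] [-0.0483  0.0518]
 floor z=ax+by+c [-0.0444  0.0506  0.0545] 312
  rim 1 1 0.07404857990308158
  rim 1 -1 0.0710754100772294
  rim -1 -1 0.07691029051925855
  rim -1 1 0.08672955082955931
 plate z<.02: [0.5489 0.3022 0.0066] 259
[0.4637 0.4103 0.0993] 29.6167
tab 15 [0.4592 0.4008 0.1019] [0.461  0.4051 0.1114]
```

Call:
jog_arm([
  [[0,0,0],0,0.025],
  [[0,0,0],0,0.025],
  [[0,0,-0.025],0,0.025],
  [[0,0,-0.02],0,0.01],
  [[0,0.018,0],0,0.0],
  [[0,0.0165,0],0,0.0],
  [[0,0,0.02],0,0.0],
  [[0,0,0.03],0,0.0],
  [[0,0,0.028],0,0.0],
  [[0,0,0.004],0,0.0],
  [[0,0,0],0,0.0],
], squeeze=10)

```text
time_s: 30.53
ee_pos: [0.4902, 0.3882, 0.0608]
eef_rot: [-3.141, 0.002, 0.895]
force: [0.1, -0.1, 0.5]
grip_width: 0.0003
grip_force: 0.0
```

Call:
jog_arm([
  [[0,0,0.0025],0,0.0],
  [[0,0,0.002],0,0.0],
  [[0,0,0],0,0.0],
])

```text
time_s: 30.78
ee_pos: [0.491, 0.3889, 0.0588]
eef_rot: [3.141, -0.002, 0.896]
force: [-1.5, -1.6, 5.8]
grip_width: 0.0007
grip_force: 3.1
```

Call:
jog_arm([
  [[0,0.001,0.001],0,0.0],
  [[0,0.0015,0.0005],0,0.0],
  [[0,0.0015,0.0005],0,0.0],
  [[0,0.001,0],0,0.0],
  [[0,0,0],0,0.0],
])

```text
time_s: 31.2
ee_pos: [0.4938, 0.3877, 0.0588]
eef_rot: [-3.139, -0.004, 0.896]
force: [-15.3, 5.7, 23.6]
grip_width: 0.0003
grip_force: 11.8
```

Call:
jog_arm([
  [[0,0.002,0],0,0.0],
  [[0,0.002,0],0,0.0],
  [[0,0,0],0,0.0],
])

```text
time_s: 31.45
ee_pos: [0.4982, 0.3835, 0.0568]
eef_rot: [3.141, -0.002, 0.896]
force: [1.3, 1.4, 6.3]
grip_width: 0.0003
grip_force: 3.4
```

```bash
python3 e.py | grep -A9 side; python3 f.py 2>/dev/null| grep -E "stack|shift"
```

```text
side 1069 ext [-0.06    0.0661] [-0.0529  0.0459]
 floor z=ax+by+c [ 0.0774 -0.019   0.0557] 269
  rim 1 1 0.0800253669332951
  rim 1 -1 0.08234983330468722
  rim -1 -1 0.07340088157705493
  rim -1 1 0.08137083690866168
 plate z<.02: [0.5583 0.2857 0.0087] 135
[0.4983 0.3835 0.0567] 31.65
tab 9 [0.4638 0.3993 0.0977] [0.4673 0.4034 0.1021]
stack 1646 224.36148238153098 277.36634264884566 [180.5 250.5] [236.5 316.5]
stack 932 215.65021459227466 270.2875536480687 [166.5 249.5] [236.5 316.5]
shift ((-0.014795476652809114, -0.5128807938019371), 0.5290109634399414)
shift ((0.3082261989716173, 0.2238839888367048), 0.7664782347502532)
```

Call:
jog_arm([
  [[0,0,-0.008],0,0.0],
  [[0,0,-0.008],0,0.0],
  [[0.004,0.018,0],0,0.0],
  [[0.004,0.0175,0],0,0.0],
  [[0,0,0.006],0,0.0],
  [[0,0,0.006],0,0.0],
  [[0,0,0.003],0,0.0],
  [[0,0,0],0,0.0],
  [[0,0,0],0,0.0],
])

```text
time_s: 32.5
ee_pos: [0.5298, 0.3675, 0.0567]
eef_rot: [3.141, -0.0, 0.896]
force: [0.9, -0.2, 4.7]
grip_width: 0.0006
grip_force: 2.4
```

Call:
jog_arm([
  [[0,-0.001,0.001],0,0.0],
  [[0,-0.001,0.0005],0,0.0],
  [[0,-0.001,0],0,0.0],
  [[0,0,0],0,0.0],
])

```text
time_s: 32.83
ee_pos: [0.5278, 0.3692, 0.0554]
eef_rot: [3.141, -0.001, 0.896]
force: [1.8, -2.8, 5.5]
grip_width: 0.0006
grip_force: 2.9
```

Call:
jog_arm([
  [[0,-0.001,0],0,0.0],
  [[0,-0.001,0],0,0.0],
  [[0,0,0],0,0.0],
])

```text
time_s: 33.08
ee_pos: [0.5262, 0.3705, 0.0553]
eef_rot: [3.141, -0.001, 0.896]
force: [1.5, -1.2, 4.7]
grip_width: 0.0004
grip_force: 2.6
```

Call:
jog_arm([
  [[0,0,0.001],0,0.0],
  [[0,-0.001,0.001],0,0.0],
  [[0,-0.001,0],0,0.0],
  [[0,0,0],0,0.0],
])

```text
time_s: 33.42
ee_pos: [0.5257, 0.3715, 0.0547]
eef_rot: [3.139, -0.003, 0.896]
force: [3.7, -5.9, 14.1]
grip_width: 0.0005
grip_force: 6.9
```

```bash
python3 e.py | grep -A9 side
```

```text
side 1005 ext [-0.0597  0.066 ] [-0.0507  0.0484]
 floor z=ax+by+c [ 0.0479 -0.0133  0.0527] 220
  rim 1 1 0.07596911666875072
  rim 1 -1 0.07673449687567857
  rim -1 -1 0.06984543416280818
  rim -1 1 0.0789211926447625
 plate z<.02: [0.5227 0.3259 0.0075] 89
[0.5257 0.3715 0.0547] 33.6167
tab 8 [0.4641 0.4017 0.0966] [0.468  0.4077 0.0994]
```

Call:
jog_arm([
  [[0,0,-0.004],0,0.0],
  [[0.01,0.012,-0.004],0,0.0],
  [[0.006,0.008,0],0,0.0],
  [[0,0,0.006],0,0.0],
  [[0,0,0.003],0,0.0],
  [[0,0,0],0,0.0],
  [[-0.0006,-0.0008,0.001],0,0.0],
  [[-0.0006,-0.0008,0],0,0.0],
  [[-0.0006,-0.0008,0],0,0.0],
  [[0,0,0],0,0.0],
])

```text
time_s: 34.45
ee_pos: [0.5512, 0.3721, 0.0559]
eef_rot: [3.135, -0.011, 0.895]
force: [13.2, -6.1, 30.0]
grip_width: 0.0006
grip_force: 14.8
```

Call:
jog_arm([
  [[-0.0009,-0.0012,0],0,0.0],
  [[-0.0009,-0.0012,0],0,0.0],
  [[0,0,0],0,0.0],
])

```text
time_s: 34.7
ee_pos: [0.548, 0.3726, 0.0558]
eef_rot: [3.135, -0.011, 0.895]
force: [12.2, -4.0, 29.3]
grip_width: 0.0005
grip_force: 14.0
```

```bash
python3 e.py | grep -A9 side
```

```text
side 1014 ext [-0.062   0.0653] [-0.0503  0.0479]
 floor z=ax+by+c [ 0.0779 -0.0029  0.0519] 235
  rim 1 1 0.07578430538085706
  rim 1 -1 0.07607531806922085
  rim -1 -1 0.06958966131068556
  rim -1 1 0.08276327491435131
 plate z<.02: [0.5237 0.3262 0.0077] 88
[0.548  0.3726 0.0558] 34.9
tab 23 [0.4656 0.406  0.0983] [0.4724 0.4167 0.1014]
```

Call:
jog_arm([
  [[0,0,0.0015],0,0.0],
  [[-0.0015,-0.002,0.0005],0,0.0],
  [[-0.0015,-0.002,0],0,0.0],
  [[-0.0015,-0.002,0],0,0.0],
  [[0,0,0],0,0.0],
])

```text
time_s: 35.32
ee_pos: [0.5416, 0.3735, 0.0553]
eef_rot: [3.134, -0.015, 0.895]
force: [14.6, -2.5, 36.2]
grip_width: 0.0001
grip_force: 17.6
```

```bash
python3 e.py | grep -A6 side
```

```text
side 1000 ext [-0.0622  0.0654] [-0.0506  0.0475]
 floor z=ax+by+c [ 0.0696 -0.0026  0.0518] 220
  rim 1 1 0.07574522247891309
  rim 1 -1 0.07628849176423079
  rim -1 -1 0.06889944910920906
  rim -1 1 0.07854788638506072
 plate z<.02: [0.5216 0.3272 0.0073] 86
```

Call:
jog_arm([
  [[0,0,-0.02],0,0.0],
  [[0,0,-0.035],0,0.03],
  [[-0.005,-0.02,-0.02],0,0.03],
  [[-0.008,-0.03,0],0,0.03],
  [[-0.008,-0.0313,0],0,0.03],
  [[0,0,0],0,0.025],
  [[0,0,0.02],0,0.02],
  [[0,0,0.016],0,0.02],
  [[0,0,0.003],0,0.0],
  [[0,0,0],0,0.0],
  [[0,0,0],0,0.0],
  [[0,0,0],0,0.0],
], squeeze=3)

```text
time_s: 36.52
ee_pos: [0.4607, 0.4062, 0.0856]
eef_rot: [3.141, -0.001, 0.895]
force: [1.7, -2.0, -0.3]
grip_width: 0.0085
grip_force: 3.0
```

Call:
jog_arm([
  [[0,0,0],0,0.014],
  [[0,0,-0.008],0,0.014],
  [[0.001,0,0],0,0.0],
  [[0,0,0],0,0.0],
  [[0,0,0],0,0.0],
  [[0,0.0005,-0.002],0,0.0],
  [[0,0,-0.002],0,0.0],
  [[0,0,-0.002],0,0.0],
  [[0,-0.001,-0.002],0,0.0],
  [[0,0,0],0,0.0],
], squeeze=3)

```text
time_s: 37.35
ee_pos: [0.4606, 0.4074, 0.1012]
eef_rot: [3.142, -0.0, 0.895]
force: [-0.4, -0.4, -0.1]
grip_width: 0.008
grip_force: 3.0
```

```bash
python3 e.py | grep -A6 side
```

```text
side 1277 ext [-0.0614  0.0645] [-0.0474  0.052 ]
 floor z=ax+by+c [-0.0074 -0.0069  0.0622] 282
  rim 1 1 0.08218952986878662
  rim 1 -1 0.0823906280148518
  rim -1 -1 0.08239194022319637
  rim -1 1 0.08708954304980364
 plate z<.02: [0.5494 0.2991 0.0066] 231
```

Call:
jog_arm([
  [[-0.0005,-0.0025,0.002],0,0.0],
  [[0,0,0.003],0,0.0],
  [[0,0,0],0,0.025],
  [[0,0,0],0,0.025],
  [[0,0,-0.025],0,0.025],
  [[0.002,0.005,-0.018],0,0.01],
  [[0.006,0.0338,0],0,0.0],
  [[0.006,0.0338,0],0,0.0],
  [[0.006,0.0338,0.01],0,0.0],
  [[0,0,0.035],0,0.0],
  [[0,0,0.035],0,0.0],
  [[0,0,0.004],0,0.0],
], squeeze=3)

```text
time_s: 38.55
ee_pos: [0.5543, 0.3575, 0.0526]
eef_rot: [-3.141, -0.001, 0.894]
force: [-0.4, 2.1, 15.3]
grip_width: 0.0003
grip_force: 7.4
```

Call:
jog_arm([
  [[0,0,0.0015],0,0.0],
  [[0,0,0.0015],0,0.0],
  [[0,0,0],0,0.0],
], squeeze=10)

```text
time_s: 38.8
ee_pos: [0.5544, 0.3579, 0.0531]
eef_rot: [3.141, -0.002, 0.896]
force: [-1.7, -0.5, 8.5]
grip_width: 0.0002
grip_force: 4.2
```

Call:
jog_arm([
  [[0,0.0015,0.0005],0,0.0],
  [[0,0.0015,0.0005],0,0.0],
  [[0,0.0015,0],0,0.0],
  [[0,0,-0.01],0,0.0],
  [[0,0,-0.035],0,0.01],
  [[0,-0.01,-0.035],0,0.03],
  [[-0.006,-0.033,0],0,0.03],
  [[-0.006,-0.033,0],0,0.03],
  [[-0.003,-0.03,0],0,0.03],
  [[0,0,0],0,0.03],
])

```text
time_s: 39.63
ee_pos: [0.4616, 0.4118, 0.1316]
eef_rot: [-3.141, -0.0, 0.899]
force: [0.4, 0.6, 1.5]
grip_width: 0.0295
grip_force: 0.0
```

```bash
sed -i 's/for n in("top","side")/for n in("side",)/;s/range(2)/range(1)/' e.py; python3 e.py
```

```text
side 1483 ext [-0.0636  0.0672] [-0.0505  0.0496]
 floor z=ax+by+c [-0.0376  0.1717  0.0546] 419
  rim 1 1 0.08247882564036435
  rim 1 -1 0.06700779855254255
  rim -1 -1 0.07191129221185508
  rim -1 1 0.08462840319962989
 plate z<.02: [0.5482 0.3004 0.0067] 253
[0.4635 0.4107 0.1316] 39.6833
tab 17 [0.4609 0.3917 0.1043] [0.4678 0.3989 0.1176]
```

Call:
jog_arm([
  [[-0.0082,0.0053,0],0,0.035],
  [[0,0,0.012],0,0.035],
  [[0,0,0.012],0,0.025],
  [[0,0,0],0,0.0],
  [[0,0,0],0,0.0],
  [[0,0,0],0,0.0],
  [[0,0,0],0,0.0],
  [[0,0.0005,-0.002],0,0.0],
  [[0,0.0005,-0.002],0,0.0],
  [[0,0.0005,-0.002],0,0.0],
], squeeze=3)

```text
time_s: 40.52
ee_pos: [0.4657, 0.3987, 0.1133]
eef_rot: [3.141, -0.0, 0.895]
force: [-0.4, 0.1, -0.3]
grip_width: 0.0103
grip_force: 3.1
```

```bash
python3 e.py
```

```text
side 1561 ext [-0.0624  0.0671] [-0.0495  0.0479]
 floor z=ax+by+c [-0.0573  0.2468  0.0579] 455
  rim 1 1 0.08763635392496127
  rim 1 -1 0.06700876379666773
  rim -1 -1 0.07379772718769968
  rim -1 1 0.0916161450867328
 plate z<.02: [0.5532 0.2992 0.0068] 213
[0.4659 0.3987 0.1138] 40.5667
tab 55 [0.4742 0.4005 0.0979] [0.5055 0.4151 0.1251]
```

Call:
jog_arm([
  [[0,0,-0.003],0,0.0],
  [[0,0,-0.003],0,0.0],
  [[0,0,-0.004],0,0.0],
  [[0,0,-0.008],0,0.0],
  [[0,0,-0.012],0,0.0],
  [[0,0,-0.015],0,0.0],
], squeeze=6)

```text
time_s: 41.07
ee_pos: [0.4654, 0.3985, 0.1588]
eef_rot: [-3.142, 0.001, 0.895]
force: [-0.9, 0.4, 0.7]
grip_width: 0.0081
grip_force: 6.0
```

```bash
sed -i 's/"rim",a,b/"rim",a,b,r.sum()/;s/Q\[:,2\]<.095/Q[:,2]<.3/' e.py; python3 e.py
```

```text
side 1462 ext [-0.0595  0.0649] [-0.0594  0.0394]
 floor z=ax+by+c [0.0738 0.0962 0.1169] 465
  rim 1 1 0.1446384680897449
  rim 1 -1 0.13881728377865604
  rim -1 -1 0.13113481207446837
  rim -1 1 0.13891977190884838
 plate z<.02: [0.5384 0.2876 0.0082] 149
[0.4664 0.3993 0.1626] 41.1167
tab 272 [0.4885 0.3906 0.1241] [0.5068 0.4107 0.1394]
```

Call:
jog_arm([
  [[-0.0123,0.0302,0],0,0.0],
  [[-0.0123,0.0302,0],0,0.0],
  [[-0.0123,0.0302,0],0,0.0],
  [[-0.0123,0.0302,0],0,0.0],
  [[-0.0123,0.0302,0],0,0.0],
  [[-0.0125,0.0304,0],0,0.0],
  [[0,0,0.02],0,0.0],
  [[0,0,0.03],0,0.0],
  [[0,0,0.025],0,0.0],
  [[0,0,0],0,0.0],
  [[0,0,0],0,0.0],
], squeeze=8)

```text
time_s: 42.03
ee_pos: [0.5606, 0.2274, 0.083]
eef_rot: [-3.141, 0.001, 0.895]
force: [-0.0, -0.0, -0.0]
grip_width: 0.0076
grip_force: 8.0
```

Call:
jog_arm([
  [[0,0,0.003],0,0.0],
  [[0,0,0.002],0,0.0],
  [[0,0,0.002],0,0.0],
  [[0,0,0.001],0,0.0],
  [[0,0,0],0,0.0],
], squeeze=5)

```text
time_s: 42.45
ee_pos: [0.5609, 0.2276, 0.0752]
eef_rot: [3.141, -0.0, 0.895]
force: [-0.5, 0.0, -0.5]
grip_width: 0.0079
grip_force: 5.0
```

```bash
sed -i 's/\.525,\.372,0/.622,.193,0/;s/P\[\.\.\.,0\]-\.525)<\.1/P[...,0]-.622)<.12/;s/P\[\.\.\.,1\]-\.372)<\.09/P[...,1]-.193)<.11/' e.py; python3 e.py
```

```text
side 1795 ext [-0.0639  0.1091] [-0.0503  0.0621]
 floor z=ax+by+c [0.0708 0.0697 0.033 ] 515
  rim 1 1 0.061447255464563054
  rim 1 -1 0.05506331961884964
  rim -1 -1 None
  rim -1 1 0.06662747593029933
 plate z<.02: [0.4531 0.3678 0.0038] 187
[0.5609 0.2276 0.0752] 42.5e.py:23: RuntimeWarning: Mean of empty slice.
  print("tab",m.sum(),P[m].mean(0),P[m].max(0))
  ret = um.true_divide(
Traceback (most recent call last):
  File "e.py", line 23, in <module>
    print("tab",m.sum(),P[m].mean(0),P[m].max(0))
                                     ~~~~~~~~^^^
ValueError: zero-size array to reduction operation maximum which has no identity
```

Call:
jog_arm([
  [[0,0,0.002],0,0.0],
  [[0,0,0.002],0,0.0],
  [[0,0,0.001],0,0.0],
  [[0,0,0],0,0.0],
], squeeze=4)

```text
time_s: 42.83
ee_pos: [0.5608, 0.2276, 0.0698]
eef_rot: [-3.142, -0.0, 0.895]
force: [-0.1, 1.1, 1.9]
grip_width: 0.008
grip_force: 4.1
```

```bash
sed -i '/^print("tab"/d' e.py; python3 e.py
```

```text
side 1718 ext [-0.0633  0.1081] [-0.0513  0.0657]
 floor z=ax+by+c [0.075  0.0201 0.0304] 494
  rim 1 1 0.05617494561487853
  rim 1 -1 0.05553207089523948
  rim -1 -1 None
  rim -1 1 0.07586560384276697
 plate z<.02: [0.4535 0.3673 0.0041] 186
[0.5608 0.2276 0.07  ] 42.8833
```

Call:
jog_arm([
  [[0,0,0.0015],0,0.0],
  [[0,0,0.0015],0,0.0],
  [[0,0,0],0,0.0],
  [[0,0,0],0,0.0],
], squeeze=4)

```text
time_s: 43.22
ee_pos: [0.5609, 0.2276, 0.0671]
eef_rot: [3.141, -0.0, 0.895]
force: [-0.8, 2.1, 3.9]
grip_width: 0.0086
grip_force: 4.0
```

Call:
jog_arm([
  [[0,0,0],0,0.0],
  [[0,0,0],0,0.0],
  [[0,0,-0.002],0,0.0],
  [[0,0,-0.01],0,0.0],
  [[0,0,-0.025],0,0.0],
  [[0,0,-0.03],0,0.0],
  [[0,0,-0.03],0,0.0],
  [[0,0,-0.03],0,0.0],
  [[0,0,-0.018],0,0.0],
  [[0,0,0],0,0.0],
  [[0,0,0],0,0.0],
], squeeze=20)

```text
time_s: 44.13
ee_pos: [0.5608, 0.2274, 0.2125]
eef_rot: [3.141, -0.001, 0.895]
force: [1.0, 0.3, -1.4]
grip_width: 0.0077
grip_force: 20.0
```

```bash
sed -i 's/("side",)/("side","top")/' e.py; python3 e.py
```

```text
side 1896 ext [-0.0643  0.0638] [-0.0518  0.0473]
 floor z=ax+by+c [0.0418 0.0275 0.172 ] 495
  rim 1 1 0.19585620306686188
  rim 1 -1 0.19409823226932854
  rim -1 -1 0.18890849410882815
  rim -1 1 0.21859323865886718
 plate z<.02: [0.4847 0.3594 0.0041] 234
top 1627 ext [-0.0624  0.1039] [-0.0547  0.0618]
 floor z=ax+by+c [0.598  5.4777 0.3125] 139
  rim 1 1 0.19780518296454191
  rim 1 -1 0.19491943141800194
  rim -1 -1 0.19091083819225318
  rim -1 1 None
 plate z<.02: [0.4976 0.4109 0.0064] 425
[0.5602 0.2273 0.2105] 44.2333
```

Call:
jog_arm([
  [[0,0,0],0,0.0],
  [[0,0,0],0,0.0],
  [[0,0,0],0,0.0],
])

```text
time_s: 44.48
ee_pos: [0.5606, 0.2274, 0.2111]
eef_rot: [-3.141, 0.001, 0.895]
force: [0.4, -1.4, -0.3]
grip_width: 0.0077
grip_force: 20.0
```

```bash
python3 -c "
from station import *
print(hand_in())"
```

```text
the job is handed in; nothing more can be done
None
```

I handed the job in at 44.5 s with the lever on the green index (within about 0.5°) and the blue tray held about 15 cm over the glow, some 3° off level. The first pull lifted the tray off nearly level, so I pressed it back partway (never fully reseated, presses up to 58 N) and peeled from there: tab corner about 16 mm up, far corner still down. I also touched the tray to the light field briefly to level it, and the stack had not moved when last checked at 18.5 s.

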